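# Put the whetstone away in the tool chest

### The arm

A 6-joint arm with a two-finger parallel gripper is mounted at the origin on the work surface. World frame = base frame: x ahead of the robot, y to its left, z up, the work surface at z = 0. Lengths are in m, angles in rad, forces in N, time in s.
With the tool pointing down it reaches from about 0.4 to 0.825 m from the base axis. Payload 7 kg.
Tool frame: the origin (TCP) lies where the fingers leave the gripper's body, on its centre line; the fingertips stand ahead of it and the grasp point (between the pads) lies 47 mm ahead of it (ctrl.finger_overhang is the z of the fingertips in the tool frame, in m); z points along the fingers, y is the line along which they close (so a half turn about z gives the same grasp; the last joint's range is limited). The gripper opens to 88 mm and grips with 3 to 60 N. Pads are 19 mm wide; open, the fingers measure 130 mm over their backs; the gripper's body (78 mm by 193 mm) begins 47 mm behind the grasp point.
Start: joints at [-0.978, 0.359, 0.012, 0, -1.224, -0.288], TCP at [0.203, -0.644, 0.292] pointing down, gripper open.
Joint ranges: [-3.07, 3.07], [-1.43, 2.12], [-1.02, 1.25], [-3.03, 1.67], [-3.05, -0], [-3.03, 3.03]. Speed limits (rad/s): [2.39, 2.39, 3.01, 3.14, 3.14, 3.14].

### API

Orientations are given as a rotation vector (axis times angle).
In Python, from plant import ctrl, cams gives the robot as it stands. The module is installed in compiled form; this text tells all that it offers.
- The arm moves only by the shell command python3 -m crank 'ROWS'. ROWS is a JSON object of lists of equal length, an entry for each row: "xyz": the shift along the world's x, y, z in cm, a list of three; "rotation": the turn, a rotation vector about the world's x, y, z in rad, a list of three; "fingers": the opening in per cent of the stroke, from 0 (shut) to 100 (fully open). In form: {"xyz": [[tx, ty, tz], ...], "rotation": [[wx, wy, wz], ...], "fingers": [fingers, ...]}. A call has 1 to 5 rows; each row is the pose to reach, as a shift and turn from the pose commanded when the call began; what a row does not reach only later rows make up. A row lasts 1/10 s, in which the tool goes at most 50 mm and 8.59 degrees, less where a joint would pass 70% of its speed; a pose out of reach is approached as far as the arm can. A call with a gripper value outside its range is refused whole. The fingers move at their own pace and stop on an object; the grip force is fixed at half the most. Time passes only in rows, so rows that repeat a pose let the fingers close. It gives the time, the measured TCP pose, the force, the opening and the grip force at its end, in the units of the state.
- ctrl.state(): the state, without advancing time (a new reading comes with each control period).
- cams.grab_frame(name): name is "scene" or "side" or "wrist"; returns the picture (480x640x3 uint8, red, green, blue); there is no depth.
- cams.get_calibration(name): a dict with "fx", "fy", "cx", "cy" (pixels), "rvec" (rotation vector, rad) and "tvec" (3), from world to camera coordinates, as OpenCV has them. Camera axes: x right, y down, z forward; pixel columns grow to the right and rows downward; lengths in m; the calibration is good to about 2 mm. A picture is of the moment at which its call begins: read the wrist's pose just before it. get_calibration takes no time and is no camera call; for the wrist camera it gives the pose at the moment of the call.
- ctrl.finish_job(): hands the job in; it is judged then, once.
The state is a dict: "time_s": time; "q": joint angles; "qvel": joint speeds; "joint_torque": joint torques, N m; "tool_pos": TCP position; "ee_rot": TCP orientation; "contact_force": force on the tool from outside, world axes, zero at the start; "ft_torque": the same for the moment, N m; "finger_gap": finger opening in m; "finger_force": force on a finger pad.
Only numpy, scipy, OpenCV 4.12 (cv2) and the standard library are available. Lean on these libraries where they do the work, as an engineer would, in place of code of your own. Each camera call takes 0.05 s, during which the arm holds its last target. There are 200 camera calls.

### The job

The whetstone has been drying on its end. Take it and lay it down flat on its broad face on the bench and let go of it; then pick it up again from above, lay it flat in the open top drawer of the tool chest, let go, and push the drawer fully shut. Set the stone down gently both times, never letting it drop or topple, and leave the stake, the hammer and the brush where they are.

Things in the scene. Friction and masses are not known exactly. Their poses are not given: they have to be found in the camera images.
- stone: whetstone, a plain grey two-layer bar 30 x 54 x 150 mm, about 0.5 kg, at the start standing on its small end on the bench, on the left or right side. Origin: centre of that end face. Own x: its thickness (30 mm), y: its width (54 mm), z: its length (150 mm, the origin end at 0).
- stone_centre (a point): centre of the whetstone, 75 mm along its z from the origin; axes as the stone's
- chest: low dark wooden tool chest, fixed, 260 deep (x) x 250 wide (y) x 140 mm high, two drawers one above the other whose fronts face its -x, roughly towards the robot. Origin: centre of its underside, on the bench. The front plane of the shut drawers is at x = -130 mm, the underside of its top board 128 mm above the bench. Only the top drawer stands open.
- chest_drawer0 (a joint): how far the top drawer is open, m: 0 fully shut, 0.18 fully out (towards the chest's -x)
- drawer_floor (a point): centre of the inner floor of the top drawer, at its surface, 80 mm above the bench; moves with the drawer; axes as the chest's. The inside reaches 107 mm either way in x and 104 mm in y; side walls rise 38 mm above the floor, the front panel (x = -107 to -128 mm) 48 mm. When shut there are 48 mm of room between floor and top board.
- chest_drawer0_handle (a point): middle of the top drawer's bar handle: a dark steel bar, 11 mm thick and 130 mm long along the chest's y, 35 mm in front of the front panel, 103 mm above the bench; moves with the drawer
- stake: small dark steel anvil stake, waisted, 60 mm wide foot, 100 mm high, 0.9 kg, standing on the bench on the other side from the stone; a bystander. Origin: centre of its foot.
- hammer: hammer, 240 mm long, lying on the bench to the left of the chest; a bystander. Its own x runs along the handle to the head.
- brush: brush, 200 mm long, lying on the bench to the right of the chest; a bystander. Its own x runs along the handle to the bristles.
Mind the look-alikes: they are no part of the job. There is more than one size of the stone; the job needs the smallest.

How it is judged:
By the outcome, as a careful person would: the job done as asked, in the order asked, and still so for the second after the job is handed in, with the robot touching nothing.
It also fails if it takes over 72 s, if anything falls off the work surface, if the arm or the gripper's body presses on something with over 40 N, if the wrist force passes 120 N, or if a joint passes its speed limit or range.

## Working session

There is one attempt and no reset: what is moved stays moved. The work goes in short steps, Python scripts to look and compute and a shell command to move; the robot and the scene stay as the last step left them, time stands still between calls to the robot, and variables do not carry over. Pictures are saved under pics/ and viewed, at most 10 in all, crops included, and the job is handed in when it is done.

```bash
mkdir -p pics; cat > h.py <<'E'
import numpy as np, cv2
from plant import ctrl, cams
def save(n,f):
    im=cams.grab_frame(n); cv2.imwrite('pics/'+f,im[:,:,::-1]); return im
def ray(cal,u,v):
    R=cv2.Rodrigues(np.array(cal['rvec'],float))[0];t=np.array(cal['tvec'],float)
    d=R.T@np.array([(u-cal['cx'])/cal['fx'],(v-cal['cy'])/cal['fy'],1]);return -R.T@t,d
def atz(n,u,v,z,cal=None):
    o,d=ray(cal or cams.get_calibration(n),u,v);return o+d*(z-o[2])/d[2]
def proj(n,P,cal=None):
    c=cal or cams.get_calibration(n);K=np.array([[c['fx'],0,c['cx']],[0,c['fy'],c['cy']],[0,0,1]])
    return cv2.projectPoints(np.array(P,float).reshape(-1,3),np.array(c['rvec'],float),np.array(c['tvec'],float),K,None)[0][:,0]
E
python3 - <<'E'
from h import *
save('scene','s1.png');save('side','d1.png')
print(ctrl.state())
for n in('scene','side'):
    o,d=ray(cams.get_calibration(n),320,240);print(n,o,d)
E
```

```text
{'time_s': 0.1, 'q': array([-9.77917546e-01,  3.59310791e-01,  1.11706865e-02, -3.30910927e-04,
       -1.22410533e+00, -2.88094008e-01]), 'qvel': array([ 0.00080938, -0.00292454,  0.00232135,  0.00106063, -0.00143962,
       -0.00027937]), 'joint_torque': array([-1.88052189e-03, -5.84160161e+01,  2.93751758e+01,  7.01550901e+00,
        1.01514818e-02, -9.80560571e-05]), 'tool_pos': array([ 0.20244415, -0.64357293,  0.29132396]), 'ee_rot': array([ 4.76677797e-01, -3.10487742e+00, -2.26711563e-03]), 'contact_force': array([ 0.5938015 ,  0.41396493, -0.49370096]), 'ft_torque': array([-0.0421415 ,  0.00766389,  0.00581348]), 'finger_force': 0.0, 'finger_gap': 0.08761827807281959}
scene [1.09263634 0.80546758 0.770065  ] [-0.4729138  -0.66915676 -0.57333604]
side [1.32219457 0.50160808 0.87615015] [-0.6380494  -0.40172363 -0.65699324]
```

View pics/s1.png

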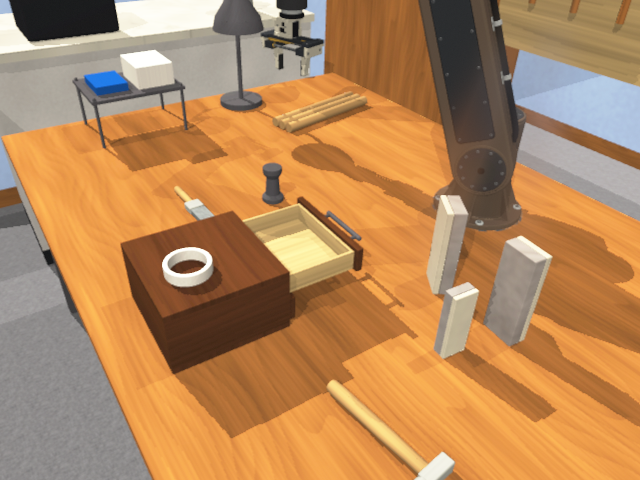

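View pics/d1.png

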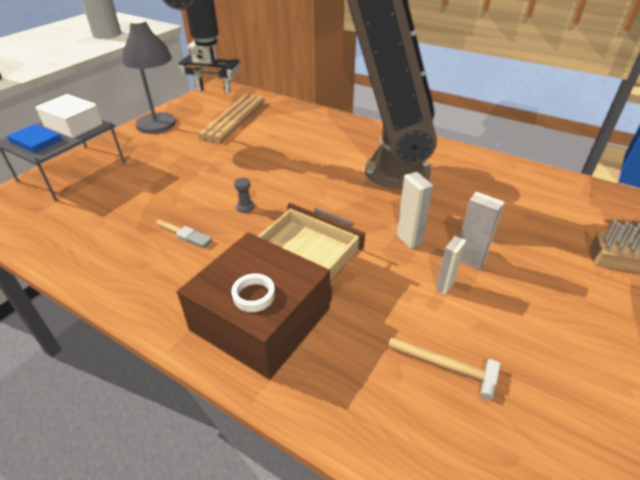

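The scene has three standing grey bars: A at (449,245), B at (515,290) and C at (458,320). C looks smallest. I'll check it in a close crop together with the drawer.

```bash
python3 - <<'E'
from h import *
a=cv2.imread('pics/s1.png');
c=cv2.resize(a[270:370,410:500],None,fx=4.4,fy=4.4,interpolation=cv2.INTER_CUBIC) # 396x440
d=cv2.resize(a[190:370,110:370],None,fx=1.5,fy=1.5)
b=np.zeros((440,800,3),np.uint8);b[:,:396]=c;b[:270,400:790]=d
cv2.imwrite('pics/c1.png',b)
for n,l in dict(A=((437,292),(449,197)),B=((512,344),(525,240)),C=((440,356),(459,287))).items():
    p=atz('scene',*l[0],0);print(n,p, 'top h', [ (h,proj('scene',p+[0,0,h]).round()) for h in(.15,.2,.25)])
E
```

```text
A [0.34962578 0.2076672  0.        ] top h [(0.15, array([[448., 236.]])), (0.2, array([[452., 215.]])), (0.25, array([[457., 194.]]))]
B [0.33501546 0.40200956 0.        ] top h [(0.15, array([[531., 285.]])), (0.2, array([[538., 264.]])), (0.25, array([[546., 240.]]))]
C [ 4.78562898e-01  3.48555799e-01 -1.11022302e-16] top h [(0.15, array([[453., 297.]])), (0.2, array([[458., 274.]])), (0.25, array([[464., 251.]]))]
```

View pics/c1.png

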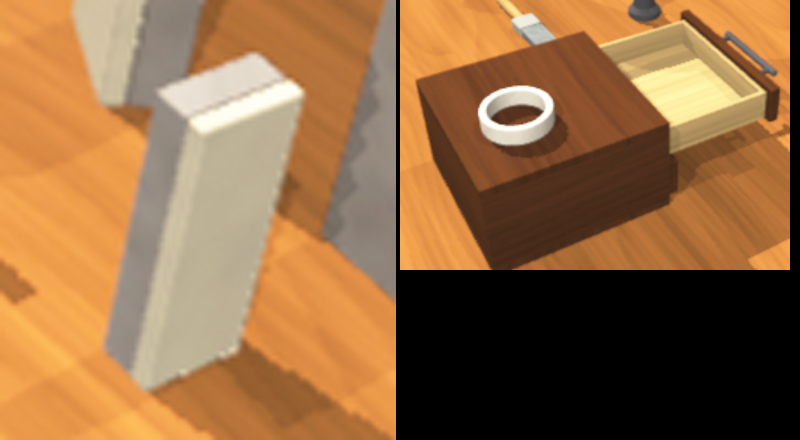

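Stone C's corners in the crop are: bottom (105,347), (147,390), (238,350); top (158,95), (193,137), (302,92), (260,53). The chest top corners and the handle are also clear. Next I'll fit poses to these points.

```bash
python3 - <<'E'
from h import *
from scipy.optimize import least_squares as LS
def Rz(a): return np.array([[np.cos(a),-np.sin(a),0],[np.sin(a),np.cos(a),0],[0,0,1]])
s=np.array([(105,347),(147,390),(238,350),(158,95),(193,137),(302,92),(260,53)])/4.4+[410,270]
# camera looks toward -x,-y ; corner seen order: brown side narrow(30), wide (54)
# fit for size hypotheses; narrow edge b0-b1, wide b1-b2
for L,W,T in((.15,.054,.03),(.2,.072,.04),(.2,.054,.03)):
    x,y=T/2,W/2
    best=None
    for a0 in np.arange(0,6.28,.4):
        for sg in(1,-1):
            M=np.array([(-x,sg*y,0),(x,sg*y,0),(x,-sg*y,0),(-x,sg*y,L),(x,sg*y,L),(x,-sg*y,L),(-x,-sg*y,L)])
            r=LS(lambda p:(proj('scene',M@Rz(p[2]).T+[p[0],p[1],0])-s).ravel(),[.47,.33,a0])
            if best is None or r.cost<best[0]: best=(r.cost,r.x,sg)
    print(L,best)
c=(np.array([(417,80),(585,32),(668,123),(480,191)])-[400,0])/1.5+[110,190]
M=np.array([(.13,-.125,.14),(-.13,-.125,.14),(-.13,.125,.14),(.13,.125,.14)])
r=LS(lambda p:(proj('scene',M@Rz(p[2]).T+[p[0],p[1],0])-c).ravel(),[.7,.1,0]);print('chest',r.cost,r.x,r.fun.round(1))
p=r.x
h=(np.array([(727,37),(773,72)])-[400,0])/1.5+[110,190]
hw=np.array([atz('scene',*q,.103) for q in h]);print(hw)
print('chest frame',(hw-[p[0],p[1],0])@Rz(p[2]))
print('stake',atz('scene',273,198,0),'hammer',atz('scene',333,385,.012),atz('scene',432,472,.02),'brush',atz('scene',205,212,0.01))
print(ctrl.state()['tool_pos'])
E
```

```text
0.15 (np.float64(7.728913826784955), array([0.45305023, 0.34567317, 1.4698122 ]), -1)Traceback (most recent call last):
  File "<stdin>", line 13, in <module>
    return func(*args, **kwargs)
    result = trf(vector_fun.fun, vector_fun.jac, x0, f0, J0, lb, ub, ftol, xtol,
                 gtol, max_nfev, x_scale, loss_function, tr_solver,
                 tr_options.copy(), verbose, callback=callback_wrapped)
    return trf_no_bounds(
        fun, jac, x0, f0, J0, ftol, xtol, gtol, max_nfev, x_scale,
        loss_function, tr_solver, tr_options, verbose, callback=callback)
    J = jac(x)
    self._update_jac()
    ~~~~~~~~~~~~~~~~^^
    self.J = self.jac_wrapped(xp_copy(self.x), f0=self.f)
             ~~~~~~~~~~~~~~~~^^^^^^^^^^^^^^^^^^^^^^^^^^^^
    J, dct = approx_derivative(
             ~~~~~~~~~~~~~~~~~^
        self.fun,
        ^^^^^^^^^
    ...<2 lines>...
        **self.finite_diff_options,
        ^^^^^^^^^^^^^^^^^^^^^^^^^^^
    )
    ^
    J, _nfev = _dense_difference(fun_wrapped, x0, f0, h,
               ~~~~~~~~~~~~~~~~~^^^^^^^^^^^^^^^^^^^^^^^^
                             use_one_sided, method,
                             ^^^^^^^^^^^^^^^^^^^^^^
                             mf)
                             ^^^
    df = [f_eval - f0 for f_eval in f_evals]
                                    ^^^^^^^
    f = np.atleast_1d(self.fun(x, *self.args, **self.kwargs))
                      ~~~~~~~~^^^^^^^^^^^^^^^^^^^^^^^^^^^^^^
    return np.atleast_1d(self.fun(x))
                         ~~~~~~~~^^^
    return self.f(x, *self.args, **self.kwargs)
           ~~~~~~^^^^^^^^^^^^^^^^^^^^^^^^^^^^^^
  File "<stdin>", line 13, in <lambda>
  File "h.py", line 11, in proj
    c=cal or cams.get_calibration(n);K=np.array([[c['fx'],0,c['cx']],[0,c['fy'],c['cy']],[0,0,1]])
             ~~~~~~~~~~~~~~~~~~~~^^^
ValueError: time passes only in moves, steps and waits
```

```bash
cat >> h.py <<'E'
def Rz(a): return np.array([[np.cos(a),-np.sin(a),0],[np.sin(a),np.cos(a),0],[0,0,1]])
E
python3 - <<'E'
from h import *
from scipy.optimize import least_squares as LS
cal=cams.get_calibration('scene')
P=lambda X:proj('scene',X,cal)
s=np.array([(105,347),(147,390),(238,350),(158,95),(193,137),(302,92),(260,53)])/4.4+[410,270]
for k in(1,1.2,1.4):
    x,y,L=.015*k,.027*k,.15*k
    # narrow edge along world ~y; b1 is camera-near (+x,+y)... fit
    M=np.array([(-x,-y,0),(x,-y,0),(x,y,0),(-x,-y,L),(x,-y,L),(x,y,L),(-x,y,L)])
    r=LS(lambda p:(P(M@Rz(p[2]).T+[p[0],p[1],0])-s).ravel(),[.45,.34,1.47]);print(k,r.cost,r.x,r.fun.round(1))
c=(np.array([(417,80),(585,32),(668,123),(480,191)])-[400,0])/1.5+[110,190]
M=np.array([(.13,-.125,.14),(-.13,-.125,.14),(-.13,.125,.14),(.13,.125,.14)])
r=LS(lambda p:(P(M@Rz(p[2]).T+[p[0],p[1],0])-c).ravel(),[.7,.1,0]);print('chest',r.cost,r.x,r.fun.round(1))
p=r.x
h=(np.array([(727,37),(773,72)])-[400,0])/1.5+[110,190]
hw=np.array([atz('',*q,.103,cal) for q in h]);print(hw)
print('chest frame',(hw-[p[0],p[1],0])@Rz(p[2]))
for n,u,v,z in(('stake',273,198,0),('ham',333,385,.012),('ham',432,472,.02),('brush',205,212,.01)):print(n,atz('',u,v,z,cal))
E
```

```text
1 7.728913826797129 [0.45305023 0.34567317 1.46981205] [-1.3  0.4 -1.   1.1  0.3  0.8 -0.8 -1.5  2.2 -1.   1.1  0.3 -0.6 -0.4]
1.2 280.92625326906443 [0.46875837 0.35664934 1.51501336] [-6.4  7.8 -3.3 10.7  1.8  7.1 -3.4 -7.6  3.1 -5.1  6.4 -6.8  1.2 -9.4]
1.4 1045.2444037584423 [0.48446703 0.36740084 1.56638755] [-11.5  15.6  -5.4  20.7   3.1  13.1  -6.1 -14.    4.4  -9.5  11.8 -14.8
   2.6 -19. ]
chest 40.267886956571495 [ 0.79601604 -0.00338211 -0.01904283] [-4.2  0.4  2.8 -2.4  5.4 -2.8 -3.3  1.2]
[[ 0.46945042 -0.04794928  0.103     ]
 [ 0.46655462  0.06478902  0.103     ]]
chest frame [[-0.32565778 -0.05077745  0.103     ]
 [-0.33069978  0.06188527  0.103     ]]
stake [ 0.45476901 -0.33131681  0.        ]
ham [0.69848832 0.30362332 0.012     ]
ham [0.67177238 0.52432921 0.02      ]
brush [ 0.65142682 -0.34672026  0.01      ]
```

```bash
python3 - <<'E'
from h import *
cal=cams.get_calibration('scene')
print(ctrl.finger_overhang)
for n,u,v in(('A',433,294),('A2',444,294),('B',484,323),('B',512,344)):
    p=atz('',u,v,0,cal);print(n,p)
E
python3 -m crank '{"xyz":[[5,4,2],[9,7,4],[13,10,5],[17,14,6],[17,14,6]],"rotation":[[0,0,0.1],[0,0,0.2],[0,0,0.3],[0,0,0.4],[0,0,0.4]],"fingers":[100,100,100,100,100]}'
python3 -m crank '{"xyz":[[4,5,1],[8,10,2],[10,15,2],[12,20,2],[12,22,2]],"rotation":[[0,0,0.1],[0,0,0.2],[0,0,0.3],[0,0,0.4],[0,0,0.4]],"fingers":[100,100,100,100,100]}'
python3 -m crank '{"xyz":[[-1,5,1],[-1,10,2],[-2,15,2],[-3,20,2],[-3,24,2]],"rotation":[[0,0,0.1],[0,0,0.2],[0,0,0.3],[0,0,0.37],[0,0,0.37]],"fingers":[100,100,100,100,100]}'
python3 - <<'E'
from h import *
import pickle
c=cams.get_calibration('wrist');save('wrist','w1.png');pickle.dump(c,open('w1.pkl','wb'))
print(ctrl.state()['q'],c)
E
```

```text
0.0656
A [3.61916027e-01 2.07907994e-01 1.11022302e-16]
A2 [ 3.41275061e-01  2.20808066e-01 -1.11022302e-16]
B [0.33649623 0.33118253 0.        ]
B [0.33501546 0.40200956 0.        ]
time_s: 0.6
tool_pos: [0.3747, -0.5017, 0.3529]
ee_rot: [-1.092, 2.945, -0.001]
contact_force: [-0.4, 0.4, 0.4]
finger_gap: 0.0872
finger_force: 0.0
time_s: 1.1
tool_pos: [0.4921, -0.2868, 0.3715]
ee_rot: [1.653, -2.671, -0.001]
contact_force: [1.2, 0.2, -0.3]
finger_gap: 0.0876
finger_force: 0.0
time_s: 1.6
tool_pos: [0.4598, -0.0469, 0.3923]
ee_rot: [-2.115, 2.322, 0.0]
contact_force: [1.5, 0.4, 0.4]
finger_gap: 0.0873
finger_force: 0.0
[ 0.33468453 -0.05592212 -0.26087924 -0.00176005 -1.36377806 -0.4271809 ] {'fx': 364.3681437360222, 'fy': 364.3681437360222, 'cx': 323.7326795797538, 'cy': 236.5191671720977, 'rvec': array([-0.14540606, -3.09811693, -0.41440075]), 'tvec': array([ 0.46178363, -0.05557101,  0.48726947])}
```

View pics/w1.png

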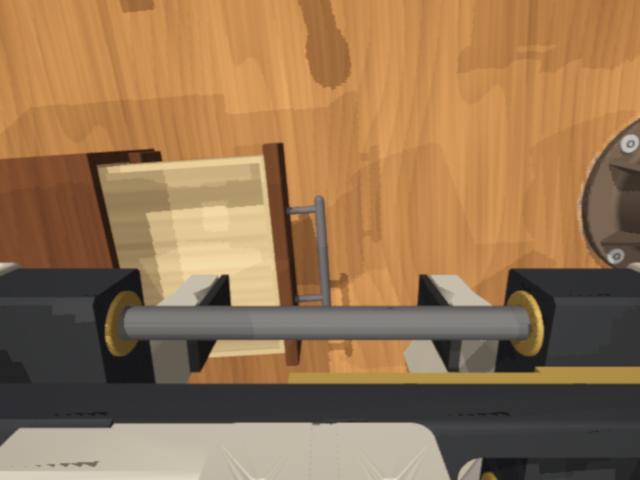

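The wrist view shows the open drawer. The panel's inner top edge runs (264,144) to (286,364), its front edge (283,143) to (299,362). The handle bar runs from (319,197) down to behind the gripper at about (326,300).

```bash
python3 - <<'E'
from h import *
import pickle
c=pickle.load(open('w1.pkl','rb'))
print('cam',ray(c,320,240)[0])
for n,u,v,z in(('pin',264,144,.128),('pin',286,364,.128),('pout',283,143,.128),('pout',299,362,.128),('h',320,198,.103),('h',326,300,.103),('floorfront',272,238,.08),('wallT',98,165,.118),('wallT',264,154,.118),('chesttop',90,155,.14),('chesttop',115,265,.14)):print(n,atz('',u,v,z,c).round(4))
E
```

```text
cam [ 0.45274533 -0.11737119  0.48477775]
pin [ 0.5098 -0.1165  0.128 ]
pin [0.5179 0.123  0.128 ]
pout [ 0.4917 -0.1158  0.128 ]
pout [0.5031 0.1218 0.128 ]
h [ 0.4625 -0.0562  0.103 ]
h [0.467  0.0611 0.103 ]
floorfront [ 0.5226 -0.0114  0.08  ]
wallT [ 0.6778 -0.1119  0.118 ]
wallT [ 0.5127 -0.1071  0.118 ]
chesttop [ 0.6694 -0.1219  0.14  ]
chesttop [ 0.6726 -0.014   0.14  ]
```

Measured so far:
- **Stone:** centre at (0.453, 0.346), yaw 1.47.
- **Chest:** yaw about -0.038.
- **Drawer:** open about 0.175, panel front at x ≈ 0.4975, handle at (0.4645, 0.003).

I'll grasp the stone's 54 mm width with the tool tilted 35°. It can then turn 90° onto its broad face with the gripper clear of the bench.

```bash

python3 -m crank '{"xyz":[[0,5,0],[0,10,0],[0,15,0],[0,20,0],[0,24,0]],"rotation":[[0,0,0],[0.1,-0.01,0],[0.2,-0.02,0],[0.3,-0.03,0],[0.4,-0.04,0]],"fingers":[100,100,100,100,100]}'
python3 -m crank '{"xyz":[[0,4,-1],[0,8,-2],[-1,12,-4],[-1,11.8,-6],[-1,11.8,-6]],"rotation":[[0.1,-0.01,0],[0.208,-0.021,0],[0.208,-0.021,0],[0.208,-0.021,0],[0.208,-0.021,0]],"fingers":[100,100,100,100,100]}'
python3 - <<'E'
from h import *
from scipy.spatial.transform import Rotation as Ro
save('scene','s2.png');c=cams.get_calibration('wrist');save('wrist','w2.png')
s=ctrl.state();R=Ro.from_rotvec(s['ee_rot']).as_matrix();print(s['tool_pos'],R.round(3),s['q'].round(2))
M=[(a,b,z) for z in(0,.15) for a,b in((-.015,-.027),(.015,-.027),(.015,.027),(-.015,.027))]
print(proj('',np.array(M)@Rz(1.47).T+[.453,.3457,0],c).round())
a=cv2.imread('pics/s2.png');w=cv2.imread('pics/w2.png')
b=np.zeros((600,800,3),np.uint8);b[:480,:400]=cv2.resize(a[80:400,300:567],(400,480));b[:300,400:]=cv2.resize(w,(400,300));cv2.imwrite('pics/c2.png',b)
E
```

```text
time_s: 2.15
tool_pos: [0.4608, 0.1939, 0.3924]
ee_rot: [-1.893, 2.082, 0.389]
contact_force: [0.1, 0.0, -0.9]
finger_gap: 0.0876
finger_force: 0.0
time_s: 2.65
tool_pos: [0.4495, 0.3094, 0.3288]
ee_rot: [-1.774, 1.953, 0.559]
contact_force: [0.7, -0.3, -0.8]
finger_gap: 0.0877
finger_force: 0.0
[0.45139132 0.30905821 0.33221414] [[-0.078 -0.995  0.057]
 [-0.816  0.097  0.57 ]
 [-0.573 -0.002 -0.82 ]] [ 0.67 -0.   -0.26 -0.54 -0.94 -0.52]
[[295.  24.]
 [297.  58.]
 [352.  58.]
 [354.  25.]
 [284. 114.]
 [287. 151.]
 [362. 152.]
 [366. 114.]]
```

View pics/c2.png

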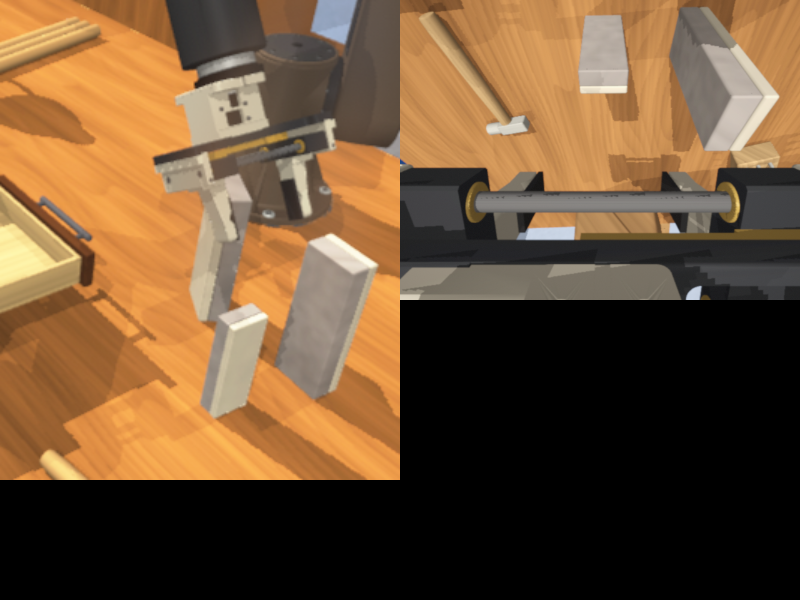

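The stone's top face in the wrist view (286–365, 112–149) matches the prediction within 2 px. Descending now.

```bash

python3 -m crank '{"xyz":[[0,0,-3],[0,0.2,-7],[-0.1,0.2,-10],[-0.1,0.2,-12],[-0.1,0.2,-12]],"rotation":[[0,0,0],[0,0,0],[0,0,0],[0,0,0],[0,0,0]],"fingers":[100,100,100,100,100]}'
python3 -m crank '{"xyz":[[0,0,-2],[0,0,-4],[-0.1,0,-6],[-0.1,0,-6.8],[-0.1,0,-6.8]],"rotation":[[0,0,0],[0,0,0],[0,0,0],[0,0,0],[0,0,0]],"fingers":[100,100,100,100,100]}'
python3 - <<'E'
from h import *
save('scene','s3.png');print(ctrl.state()['tool_pos'])
a=cv2.imread('pics/s3.png');cv2.imwrite('pics/c3.png',cv2.resize(a[130:380,380:580],(480,600)))
E
```

```text
time_s: 3.25
tool_pos: [0.4502, 0.3103, 0.2105]
ee_rot: [-1.77, 1.953, 0.557]
contact_force: [0.2, 0.3, -0.1]
finger_gap: 0.0875
finger_force: 0.0
time_s: 3.75
tool_pos: [0.45, 0.3112, 0.1446]
ee_rot: [-1.769, 1.949, 0.556]
contact_force: [-0.6, -0.4, 0.6]
finger_gap: 0.0873
finger_force: 0.0
[0.4501687  0.31137746 0.14530915]
```

View pics/c3.png

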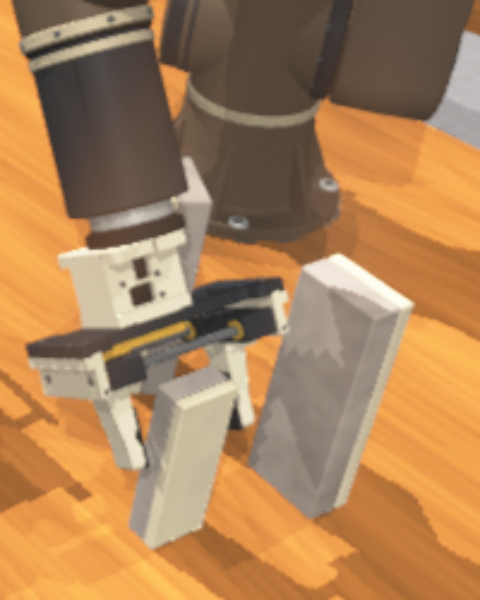

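The fingers straddle the stone cleanly and nothing is touching. Next I'll close, lift, and turn it.

```bash

python3 -m crank '{"xyz":[[0,0,0],[0,0,0],[0,0,0],[0,0,0],[0,0,0]],"rotation":[[0,0,0],[0,0,0],[0,0,0],[0,0,0],[0,0,0]],"fingers":[50,50,45,20,0]}'
python3 -m crank '{"xyz":[[0,0,0],[0,0,0],[0,0,0],[0,0,0],[0,0,0.5]],"rotation":[[0,0,0],[0,0,0],[0,0,0],[0,0,0],[0,0,0]],"fingers":[0,0,0,0,0]}'
python3 -m crank '{"xyz":[[0,0,1],[0,0,2.5],[0,0,5],[0,0,7],[0,0,9.5]],"rotation":[[0,0,0],[0,0,0],[0,0,0],[0,0,0],[0,0,0]],"fingers":[0,0,0,0,0]}'
```

```text
time_s: 4.3
tool_pos: [0.4493, 0.3114, 0.1444]
ee_rot: [-1.77, 1.948, 0.556]
contact_force: [1.4, 0.0, 0.6]
finger_gap: 0.054
finger_force: 30.0
time_s: 4.8
tool_pos: [0.4484, 0.3107, 0.1479]
ee_rot: [-1.771, 1.951, 0.557]
contact_force: [-1.1, -0.2, -4.5]
finger_gap: 0.054
finger_force: 30.0
time_s: 5.3
tool_pos: [0.4482, 0.3107, 0.2442]
ee_rot: [-1.771, 1.951, 0.557]
contact_force: [0.2, -0.4, -3.9]
finger_gap: 0.0537
finger_force: 30.0
```

```bash

python3 -m crank '{"xyz":[[1,0.3,0],[2,0.6,0],[3,1,0],[4,1.3,0],[5,1.7,0]],"rotation":[[-0.129,0.013,0],[-0.259,0.026,0],[-0.388,0.039,0],[-0.517,0.052,0],[-0.647,0.065,0]],"fingers":[0,0,0,0,0]}'
python3 -m crank '{"xyz":[[0.3,0,0],[0.6,0,-1],[0.8,0,-2],[0.8,0,-3],[0.8,0,-4]],"rotation":[[-0.129,0.013,0],[-0.259,0.026,0],[-0.388,0.039,0],[-0.517,0.052,0],[-0.647,0.065,0]],"fingers":[0,0,0,0,0]}'
python3 -m crank '{"xyz":[[0,0,-2],[0,0,-4],[0,0,-6],[0,0,-8],[0,0,-8]],"rotation":[[-0.1,0.01,0],[-0.2,0.02,0],[-0.27,0.027,0],[-0.27,0.027,0],[-0.27,0.027,0]],"fingers":[0,0,0,0,0]}'
python3 - <<'E'
from h import *
from scipy.spatial.transform import Rotation as Ro
im=save('scene','s4.png');save('side','d4.png')
s=ctrl.state();print(s['tool_pos'],Ro.from_rotvec(s['ee_rot']).as_matrix().round(3),s['q'].round(2))
a=cv2.imread('pics/s4.png');d=cv2.imread('pics/d4.png')
cv2.imwrite('pics/c4.png',np.hstack([cv2.resize(a[100:400,330:630],(400,400)),cv2.resize(d[120:320,340:540],(400,400))]))
E
```

```text
time_s: 5.8
tool_pos: [0.4992, 0.3284, 0.2452]
ee_rot: [2.09, -2.303, 0.048]
contact_force: [0.8, -0.1, -4.9]
finger_gap: 0.054
finger_force: 29.9
time_s: 6.3
tool_pos: [0.5073, 0.3292, 0.2043]
ee_rot: [1.72, -1.895, 0.62]
contact_force: [0.9, 0.0, -4.1]
finger_gap: 0.0535
finger_force: 29.9
time_s: 6.8
tool_pos: [0.5064, 0.3279, 0.1207]
ee_rot: [1.549, -1.704, 0.802]
contact_force: [-0.3, 0.5, -3.5]
finger_gap: 0.0539
finger_force: 29.9
[0.50756266 0.32859422 0.12478291] [[-0.054 -0.995 -0.081]
 [-0.572  0.098 -0.814]
 [ 0.818  0.002 -0.575]] [ 1.06  0.79 -0.1   0.33 -1.6  -1.31]
```

View pics/c4.png

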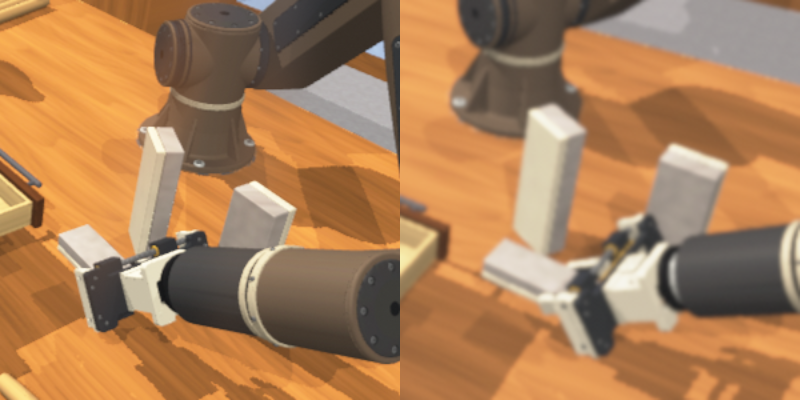

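The stone is held level with its broad face down. Lowering.

```bash

python3 -m crank '{"xyz":[[0,0,-2],[0,0,-4],[0,0,-5.5],[0,0,-6.2],[0,0,-6.2]],"rotation":[[0,0,0],[0,0,0],[0,0,0],[0,0,0],[0,0,0]],"fingers":[0,0,0,0,0]}'
python3 -m crank '{"xyz":[[0,0,-0.2],[0,0,-0.4],[0,0,-0.6],[0,0,-0.6],[0,0,-0.6]],"rotation":[[0,0,0],[0,0,0],[0,0,0],[0,0,0],[0,0,0]],"fingers":[0,0,0,0,0]}'
```

```text
time_s: 7.4
tool_pos: [0.5069, 0.3278, 0.0607]
ee_rot: [1.548, -1.704, 0.804]
contact_force: [-0.2, 0.9, -3.7]
finger_gap: 0.0541
finger_force: 29.9
time_s: 7.9
tool_pos: [0.5072, 0.3284, 0.0563]
ee_rot: [1.55, -1.706, 0.804]
contact_force: [-0.2, 0.6, -4.5]
finger_gap: 0.0537
finger_force: 29.9
```

```bash

for i in 1 ; do python3 -m crank '{"xyz":[[0,0,-0.1],[0,0,-0.2],[0,0,-0.3],[0,0,-0.3]],"rotation":[[0,0,0],[0,0,0],[0,0,0],[0,0,0]],"fingers":[0,0,0,0]}' | grep -E 'pos|contact'; done
python3 -m crank '{"xyz":[[0,0,-0.1],[0,0,-0.2],[0,0,-0.2]],"rotation":[[0,0,0],[0,0,0],[0,0,0]],"fingers":[0,0,0]}' | grep -E 'pos|contact'
```

```text
tool_pos: [0.5072, 0.3283, 0.0529]
contact_force: [0.3, -1.1, -4.5]
tool_pos: [0.5072, 0.3282, 0.0509]
contact_force: [-0.7, -0.6, -4.3]
```

```bash

python3 -m crank '{"xyz":[[0,0,-0.1],[0,0,-0.2],[0,0,-0.2]],"rotation":[[0,0,0],[0,0,0],[0,0,0]],"fingers":[0,0,0]}' | grep -E 'pos|contact'
python3 -m crank '{"xyz":[[0,0,-0.1],[0,0,-0.15],[0,0,-0.15]],"rotation":[[0,0,0],[0,0,0],[0,0,0]],"fingers":[0,0,0]}' | grep -E 'pos|contact'
```

```text
tool_pos: [0.5072, 0.3284, 0.0493]
contact_force: [-0.4, 0.9, -2.7]
tool_pos: [0.5072, 0.3284, 0.0491]
contact_force: [-2.8, 2.3, 5.9]
```

Contact: the force went from -4.4 to +5.9 N. Releasing, backing off, and bringing the tool upright above the stone.

```bash

python3 -m crank '{"xyz":[[0,0,0],[0,0,0],[0,0,0],[0,0,0],[0,0,0]],"rotation":[[0,0,0],[0,0,0],[0,0,0],[0,0,0],[0,0,0]],"fingers":[62,64,80,100,100]}'
python3 -m crank '{"xyz":[[0.1,0.8,0.6],[0.3,2.4,1.7],[0.5,4.9,3.4],[0.8,8.2,5.7],[1,9.8,6.9]],"rotation":[[0,0,0],[0,0,0],[0,0,0],[0,0,0],[0,0,0]],"fingers":[100,100,100,100,100]}'
python3 -m crank '{"xyz":[[0,-0.5,4],[0,-2,7],[-0.4,-5,10],[-0.8,-8,12],[-1,-10,14]],"rotation":[[0.12,-0.012,0],[0.24,-0.024,0],[0.36,-0.036,0],[0.48,-0.048,0],[0.6,-0.06,0]],"fingers":[100,100,100,100,100]}'
python3 -m crank '{"xyz":[[0,-3,0],[-0.4,-5,0],[-0.7,-6.6,0],[-0.7,-6.6,0],[-0.7,-6.6,0]],"rotation":[[0.12,-0.012,0],[0.24,-0.024,0],[0.355,-0.036,0],[0.355,-0.036,0],[0.355,-0.036,0]],"fingers":[100,100,100,100,100]}'
python3 - <<'E'
from h import *
from scipy.spatial.transform import Rotation as Ro
import pickle
cs=cams.get_calibration('scene')
save('scene','s5.png');c=cams.get_calibration('wrist');save('wrist','w5.png');pickle.dump(c,open('w5.pkl','wb'))
s=ctrl.state();print(s['tool_pos'],Ro.from_rotvec(s['ee_rot']).as_matrix().round(3),s['q'].round(2))
M=np.array([(a*.027,b*.075,.03) for a,b in((-1,-1),(1,-1),(1,1),(-1,1))])@Rz(1.47-np.pi/2).T+[.5,.26,0]
ps,pw=proj('',M,cs),proj('',M,c);print(ps.round(),pw.round())
a=cv2.imread('pics/s5.png');w=cv2.imread('pics/w5.png')
cv2.polylines(a,[ps.astype(int)],True,(0,0,255));cv2.polylines(w,[pw.astype(int)],True,(0,0,255))
cv2.imwrite('pics/c5.png',np.hstack([cv2.resize(a[140:380,340:580],(400,400)),cv2.resize(w,(400,400))]))
E
```

```text
time_s: 9.7
tool_pos: [0.5072, 0.3282, 0.0475]
ee_rot: [1.549, -1.706, 0.804]
contact_force: [-0.4, -0.2, -0.2]
finger_gap: 0.0745
finger_force: 0.0
time_s: 10.2
tool_pos: [0.5177, 0.4295, 0.119]
ee_rot: [1.553, -1.708, 0.805]
contact_force: [0.3, 0.2, 0.4]
finger_gap: 0.0875
finger_force: 0.0
time_s: 10.7
tool_pos: [0.5069, 0.3254, 0.2588]
ee_rot: [1.924, -2.118, 0.342]
contact_force: [1.0, 1.3, 1.8]
finger_gap: 0.0877
finger_force: 0.0
time_s: 11.2
tool_pos: [0.5006, 0.2598, 0.2582]
ee_rot: [-2.11, 2.326, -0.002]
contact_force: [-0.3, 0.8, -0.3]
finger_gap: 0.0875
finger_force: 0.0
[0.5004844  0.26094125 0.25682686] [[-0.095 -0.995  0.   ]
 [-0.995  0.095 -0.002]
 [ 0.002 -0.    -1.   ]] [ 0.83  0.2  -0.29  0.   -1.08 -0.92]
[[392. 295.]
 [371. 303.]
 [414. 351.]
 [437. 342.]] [[356. 132.]
 [292. 132.]
 [295. 296.]
 [352. 296.]]
```

View pics/c5.png

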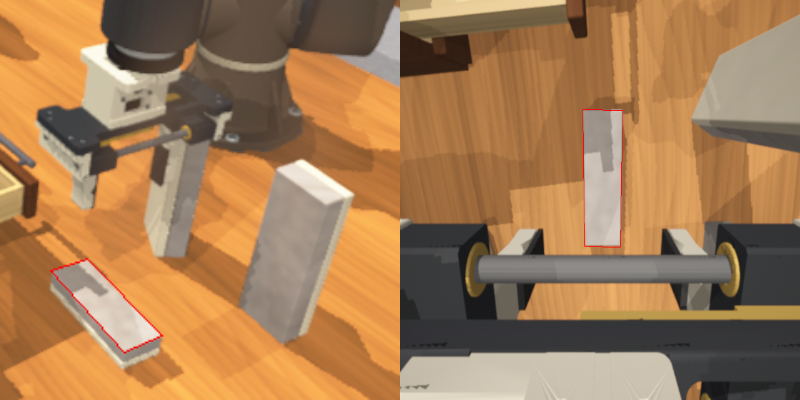

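The stone lies flat exactly as predicted at (0.500, 0.260); both outlines match. Next I'll pick it up from above.

```bash

python3 -m crank '{"xyz":[[0,0,-4],[0,0,-8],[0,0,-12],[0,0,-14],[0,0,-14.5]],"rotation":[[0,0,0],[0,0,0],[0,0,0],[0,0,0],[0,0,0]],"fingers":[100,100,100,100,100]}'
python3 -m crank '{"xyz":[[0,0,-2],[0,0,-3.4],[0,0,-4.2],[0,0,-4.2],[0,0,-4.2]],"rotation":[[0,0,0],[0,0,0],[0,0,0],[0,0,0],[0,0,0]],"fingers":[100,100,100,100,70]}'
python3 -m crank '{"xyz":[[0,0,0],[0,0,0],[0,0,0],[0,0,0],[0,0,0]],"rotation":[[0,0,0],[0,0,0],[0,0,0],[0,0,0],[0,0,0]],"fingers":[40,0,0,0,0]}'
python3 -m crank '{"xyz":[[0,0,1],[0,0,3],[0,0,7],[0,0,11],[0,0,15]],"rotation":[[0,0,0],[0,0,0],[0,0,0],[0,0,0],[0,0,0]],"fingers":[0,0,0,0,0]}'
```

```text
time_s: 11.8
tool_pos: [0.4989, 0.2603, 0.1079]
ee_rot: [2.109, -2.318, 0.002]
contact_force: [0.7, -0.1, 1.2]
finger_gap: 0.0878
finger_force: 0.0
time_s: 12.3
tool_pos: [0.5006, 0.261, 0.0702]
ee_rot: [2.113, -2.324, 0.002]
contact_force: [-0.1, -0.3, -0.4]
finger_gap: 0.0837
finger_force: 0.0
time_s: 12.8
tool_pos: [0.5003, 0.2604, 0.07]
ee_rot: [2.112, -2.325, 0.001]
contact_force: [-1.6, -0.2, 2.8]
finger_gap: 0.0539
finger_force: 30.0
time_s: 13.3
tool_pos: [0.4995, 0.2597, 0.221]
ee_rot: [2.11, -2.324, 0.001]
contact_force: [1.3, 0.8, -3.9]
finger_gap: 0.0538
finger_force: 30.0
```

```bash

python3 -m crank '{"xyz":[[1,-4,1.5],[3,-9,2],[5,-14,2],[7,-19,2],[8,-22,2]],"rotation":[[0,0,0],[0,0,0.02],[0,0,0.04],[0,0,0.058],[0,0,0.058]],"fingers":[0,0,0,0,0]}'
python3 -m crank '{"xyz":[[0.2,-2,0],[0.3,-4,0],[0.3,-4,0],[0.3,-4,-1],[0.3,-4,-2]],"rotation":[[0,0,0],[0,0,0],[0,0,0],[0,0,0],[0,0,0]],"fingers":[0,0,0,0,0]}'
python3 - <<'E'
from h import *
im=save('scene','s6.png');save('side','d6.png');c=cams.get_calibration('scene')
s=ctrl.state();print(s['tool_pos'],s['ee_rot'],s['q'].round(2))
a=cv2.imread('pics/s6.png');d=cv2.imread('pics/d6.png')
# predicted drawer floor / panel outline
f=np.array([.4975,.003,0]);R=Rz(-.038)
for M in([(0,-.125,.128),(0,.125,.128),(.021,.125,.128),(.021,-.125,.128)],[(.175,-.125,.14),(.175,.125,.14),(.435,.125,.14),(.435,-.125,.14)]):
    cv2.polylines(a,[proj('',np.array(M)@R.T+f,c).astype(int)],True,(0,0,255))
cv2.imwrite('pics/c6.png',np.hstack([cv2.resize(a[130:370,120:400],(420,360)),cv2.resize(d[150:350,180:380],(360,360))]))
E
```

```text
time_s: 13.8
tool_pos: [0.5801, 0.038, 0.2397]
ee_rot: [2.178, -2.262, 0.0]
contact_force: [1.4, 0.6, -4.5]
finger_gap: 0.0535
finger_force: 30.0
time_s: 14.3
tool_pos: [0.5829, 0.0008, 0.2188]
ee_rot: [2.179, -2.263, 0.001]
contact_force: [0.4, 0.8, -4.8]
finger_gap: 0.0536
finger_force: 30.0
[0.5818338  0.00090762 0.21724804] [ 2.17693053 -2.2598838  -0.00250177] [ 0.34  0.27 -0.3   0.   -1.01 -0.38]
```

View pics/c6.png

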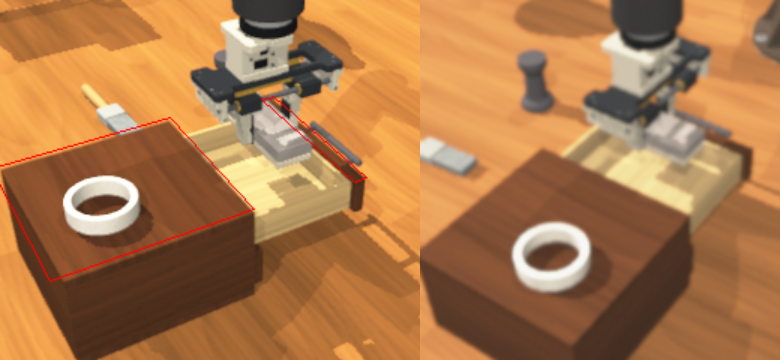

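The panel and chest front match the fitted outline, and the stone is over the drawer. Lowering.

```bash

python3 -m crank '{"xyz":[[0,0,-2],[0,0,-4],[0,0,-5.4],[0,0,-6.1],[0,0,-6.1]],"rotation":[[0,0,0],[0,0,0],[0,0,0],[0,0,0],[0,0,0]],"fingers":[0,0,0,0,0]}' | grep -E 'pos|contact'
python3 -m crank '{"xyz":[[0,0,-0.1],[0,0,-0.3],[0,0,-0.4],[0,0,-0.4]],"rotation":[[0,0,0],[0,0,0],[0,0,0],[0,0,0]],"fingers":[0,0,0,0]}' | grep -E 'pos|contact'
python3 -m crank '{"xyz":[[0,0,-0.1],[0,0,-0.15],[0,0,-0.15]],"rotation":[[0,0,0],[0,0,0],[0,0,0]],"fingers":[0,0,0]}' | grep -E 'pos|contact'
```

```text
tool_pos: [0.5827, 0.0007, 0.1575]
contact_force: [-0.1, 0.1, -4.7]
tool_pos: [0.5833, 0.0003, 0.1549]
contact_force: [-0.3, -0.4, -4.8]
tool_pos: [0.5832, 0.0003, 0.153]
contact_force: [-0.1, 0.3, -4.1]
```

```bash

python3 -m crank '{"xyz":[[0,0,-0.1],[0,0,-0.2],[0,0,-0.2]],"rotation":[[0,0,0],[0,0,0],[0,0,0]],"fingers":[0,0,0]}' | grep -E 'pos|contact'
python3 -m crank '{"xyz":[[0,0,-0.1],[0,0,-0.1],[0,0,-0.1]],"rotation":[[0,0,0],[0,0,0],[0,0,0]],"fingers":[0,0,0]}' | grep -E 'pos|contact'
```

```text
tool_pos: [0.5831, 0.0003, 0.1509]
contact_force: [-0.2, -0.1, -4.8]
tool_pos: [0.5832, 0.0003, 0.1501]
contact_force: [0.3, 0.1, -4.0]
```

```bash

python3 -m crank '{"xyz":[[0,0,-0.1],[0,0,-0.1],[0,0,-0.1]],"rotation":[[0,0,0],[0,0,0],[0,0,0]],"fingers":[0,0,0]}' | grep -E 'pos|contact'
python3 -m crank '{"xyz":[[0,0,-0.1],[0,0,-0.1],[0,0,-0.1]],"rotation":[[0,0,0],[0,0,0],[0,0,0]],"fingers":[0,0,0]}' | grep -E 'pos|contact'
```

```text
tool_pos: [0.5839, 0.0003, 0.15]
contact_force: [-0.4, 0.1, 5.1]
tool_pos: [0.5847, 0.0003, 0.15]
contact_force: [-0.5, -0.9, 10.4]
```

Down with +10 N. Releasing with a small opening, rising, and coming round in front of the handle with the fingers shut.

```bash

python3 -m crank '{"xyz":[[0,0,0.1],[0,0,0.1],[0,0,0.1],[0,0,0.1],[0,0,0.1]],"rotation":[[0,0,0],[0,0,0],[0,0,0],[0,0,0],[0,0,0]],"fingers":[64,68,70,70,70]}'
python3 -m crank '{"xyz":[[0,0,0.5],[0,0,2],[0,0,5],[0,0,8],[0,0,10]],"rotation":[[0,0,0],[0,0,0],[0,0,0],[0,0,0],[0,0,0]],"fingers":[70,70,70,70,70]}'
python3 - <<'E'
from h import *
save('wrist','w7.png');save('scene','s7.png')
a=cv2.imread('pics/s7.png');d=cv2.imread('pics/w7.png')
cv2.imwrite('pics/c7.png',np.hstack([cv2.resize(a[130:370,120:400],(420,360)),cv2.resize(d,(380,360))]))
E
```

```text
time_s: 17.3
tool_pos: [0.583, 0.0003, 0.1488]
ee_rot: [2.178, -2.262, 0.001]
contact_force: [-0.3, 0.2, -0.1]
finger_gap: 0.0614
finger_force: 0.0
time_s: 17.8
tool_pos: [0.5837, 0.0004, 0.2517]
ee_rot: [-2.178, 2.262, -0.003]
contact_force: [1.0, 0.4, -0.4]
finger_gap: 0.0609
finger_force: 0.0
```

View pics/c7.png

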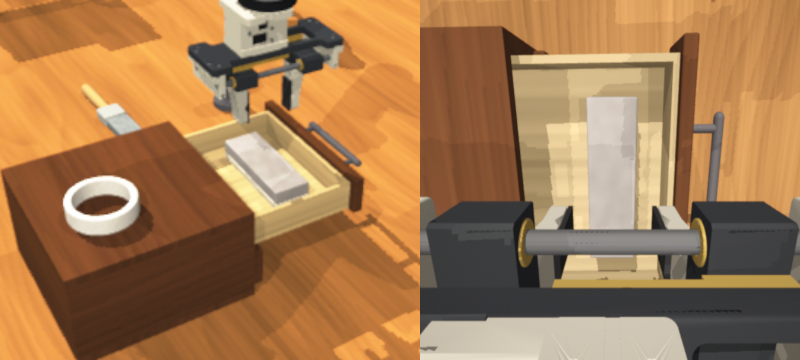

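The stone lies flat and square in the drawer (wrist crop 587–636). Next is the move to the front of the handle.

```bash

python3 -m crank '{"xyz":[[-3,0,0],[-7,0,0],[-10,0,0],[-13,0,0],[-15.3,0,0]],"rotation":[[0,0,-0.12],[0,0,-0.25],[0,0,-0.38],[0,0,-0.5],[0,0,-0.64]],"fingers":[0,0,0,0,0]}' | grep -E 'pos|contact|rot'
python3 -m crank '{"xyz":[[0,0,0],[0,0,0],[0,0,0],[0,0,0],[0,0,0]],"rotation":[[0,0,-0.13],[0,0,-0.26],[0,0,-0.39],[0,0,-0.52],[0,0,-0.64]],"fingers":[0,0,0,0,0]}' | grep -E 'pos|contact|rot'
python3 -m crank '{"xyz":[[0,0,0],[0,0,0],[0,0,-2],[0,0,-5],[0,0,-8]],"rotation":[[0,0,-0.13],[0,0,-0.26],[0,0,-0.29],[0,0,-0.29],[0,0,-0.29]],"fingers":[0,0,0,0,0]}'
python3 -m crank '{"xyz":[[0,0.2,-1],[0,0.2,-1.8],[0,0.2,-1.8]],"rotation":[[0,0,0],[0,0,0],[0,0,0]],"fingers":[0,0,0]}'
```

```text
tool_pos: [0.4282, -0.0, 0.2487]
ee_rot: [1.348, -2.836, 0.0]
contact_force: [-0.1, 1.2, 1.0]
tool_pos: [0.4299, 0.0002, 0.2488]
ee_rot: [0.388, -3.116, 0.0]
contact_force: [-0.3, 0.1, -0.4]
time_s: 19.4
tool_pos: [0.4301, 0.0003, 0.1684]
ee_rot: [0.059, 3.141, 0.001]
contact_force: [0.4, 0.8, -0.4]
finger_gap: 0.0
finger_force: 0.0
time_s: 19.7
tool_pos: [0.4302, 0.0023, 0.1509]
ee_rot: [-0.058, -3.139, 0.001]
contact_force: [0.7, -0.4, -0.5]
finger_gap: 0.0005
finger_force: 0.0
```

```bash

python3 -m crank '{"xyz":[[0.8,0,0],[1.4,-0.1,0],[1.8,-0.1,0],[2.2,-0.1,0],[2.7,-0.1,0]],"rotation":[[0,0,0],[0,0,0],[0,0,0],[0,0,0],[0,0,0]],"fingers":[0,0,0,0,0]}' | grep -E 'pos|contact'
python3 -m crank '{"xyz":[[0.6,0,0],[1.4,-0.1,0],[2.2,-0.1,0],[3,-0.1,0],[3.8,-0.2,0]],"rotation":[[0,0,0],[0,0,0],[0,0,0],[0,0,0],[0,0,0]],"fingers":[0,0,0,0,0]}' | grep -E 'pos|contact'
python3 -m crank '{"xyz":[[0.9,0,0],[1.8,-0.1,0],[2.7,-0.1,0],[3.6,-0.1,0],[4.5,-0.2,0]],"rotation":[[0,0,0],[0,0,0],[0,0,0],[0,0,0],[0,0,0]],"fingers":[0,0,0,0,0]}' | grep -E 'pos|contact'
```

```text
tool_pos: [0.4573, 0.0011, 0.1512]
contact_force: [-0.9, -0.9, 1.2]
tool_pos: [0.496, -0.0006, 0.151]
contact_force: [-0.6, 1.1, 1.4]
tool_pos: [0.541, -0.0026, 0.151]
contact_force: [-2.0, 1.9, -0.8]
```

```bash

python3 -m crank '{"xyz":[[0.9,0,0],[1.8,-0.1,0],[2.7,-0.1,0],[3.6,-0.1,0],[4.5,-0.2,0]],"rotation":[[0,0,0],[0,0,0],[0,0,0],[0,0,0],[0,0,0]],"fingers":[0,0,0,0,0]}' | grep -E 'pos|contact'
python3 -m crank '{"xyz":[[0.6,0,0],[1.2,0,0],[1.7,-0.1,0],[2.2,-0.1,0],[2.6,-0.1,0]],"rotation":[[0,0,0],[0,0,0],[0,0,0],[0,0,0],[0,0,0]],"fingers":[0,0,0,0,0]}' | grep -E 'pos|contact'
python3 -m crank '{"xyz":[[0.2,0,0],[0.4,0,0],[0.6,0,0],[0.6,0,0]],"rotation":[[0,0,0],[0,0,0],[0,0,0],[0,0,0]],"fingers":[0,0,0,0]}' | grep -E 'pos|contact'
```

```text
tool_pos: [0.586, -0.0046, 0.1511]
contact_force: [-1.5, 1.3, 0.2]
tool_pos: [0.6106, -0.0059, 0.1509]
contact_force: [-14.5, 3.8, 12.0]
tool_pos: [0.6112, -0.006, 0.1507]
contact_force: [-25.6, 6.4, 19.4]
```

It stopped firmly at 25 N. I'll back off and check numerically how far shut the drawer is.

```bash

python3 -m crank '{"xyz":[[-1,0,0],[-4,0,0],[-8,0.2,0],[-12,0.3,0],[-15,0.4,0]],"rotation":[[0,0,0],[0,0,0],[0,0,0],[0,0,0],[0,0,0]],"fingers":[0,0,0,0,0]}' | grep -E 'pos|contact'
python3 - <<'E'
from h import *
R=Rz(-.038);o=np.array([.4975,.003,0])+R@np.array([.175+.13,0,0]);print('chest',o)
for n in('scene','side'):
    c=cams.get_calibration(n);im=cv2.cvtColor(save(n,n+'8.png'),cv2.COLOR_RGB2HSV)
    for y,z in((.122,.11),(.09,.127),(-.09,.127),(.0,.103)):
        xs=np.arange(-.21,-.08,.005);p=proj(n,np.array([(x,y,z) for x in xs])@R.T+o,c)
        print(n,y,z,[(round(x*1000),int(im[int(round(v)),int(round(u)),2])) for x,(u,v) in zip(xs,p)])
E
```

```text
tool_pos: [0.4654, -0.0019, 0.1511]
contact_force: [0.3, 1.3, 0.9]
chest [ 0.80227982 -0.00858721  0.        ]
scene 0.122 0.11 [(-210, 231), (-205, 227), (-200, 227), (-195, 223), (-190, 224), (-185, 223), (-180, 207), (-175, 200), (-170, 211), (-165, 225), (-160, 204), (-155, 206), (-150, 220), (-145, 149), (-140, 76), (-135, 75), (-130, 78), (-125, 77), (-120, 77), (-115, 78), (-110, 78), (-105, 79), (-100, 78), (-95, 80), (-90, 79), (-85, 79)]
scene 0.09 0.127 [(-210, 251), (-205, 251), (-200, 235), (-195, 236), (-190, 243), (-185, 235), (-180, 232), (-175, 225), (-170, 214), (-165, 85), (-160, 99), (-155, 174), (-150, 219), (-145, 187), (-140, 124), (-135, 134), (-130, 141), (-125, 139), (-120, 134), (-115, 137), (-110, 144), (-105, 146), (-100, 142), (-95, 147), (-90, 142), (-85, 141)]
scene -0.09 0.127 [(-210, 247), (-205, 248), (-200, 247), (-195, 247), (-190, 244), (-185, 241), (-180, 242), (-175, 243), (-170, 244), (-165, 243), (-160, 244), (-155, 242), (-150, 249), (-145, 250), (-140, 218), (-135, 128), (-130, 136), (-125, 132), (-120, 136), (-115, 135), (-110, 135), (-105
[... 1105 characters left out ...]
e -0.09 0.127 [(-210, 233), (-205, 234), (-200, 239), (-195, 239), (-190, 238), (-185, 238), (-180, 241), (-175, 241), (-170, 237), (-165, 232), (-160, 234), (-155, 237), (-150, 238), (-145, 238), (-140, 229), (-135, 168), (-130, 134), (-125, 129), (-120, 130), (-115, 130), (-110, 134), (-105, 136), (-100, 134), (-95, 136), (-90, 137), (-85, 132)]
side 0.0 0.103 [(-210, 241), (-205, 241), (-200, 235), (-195, 229), (-190, 229), (-185, 221), (-180, 166), (-175, 128), (-170, 133), (-165, 179), (-160, 195), (-155, 160), (-150, 126), (-145, 129), (-140, 130), (-135, 131), (-130, 136), (-125, 139), (-120, 138), (-115, 133), (-110, 134), (-105, 135), (-100, 132), (-95, 128), (-90, 129), (-85, 140)]
```

```bash
python3 - <<'E'
from h import *
R=Rz(-.038);o=np.array([.802,-.0086,0])
from scipy.ndimage import map_coordinates as mc
for n in('scene','side'):
    c=cams.get_calibration(n);g=cv2.cvtColor(cv2.imread(f'pics/{n}8.png'),cv2.COLOR_BGR2HSV)[:,:,2].astype(float)
    xs=np.arange(-.2,-.1,.001)
    for y in(.124,):
        for z in(.138,.132,.125,.115,.105,.095,.085,.075,.065,.055,.045,.035,.025,.015):
            p=proj(n,np.array([(x,y,z) for x in xs])@R.T+o,c);v=mc(g,[p[:,1],p[:,0]],order=1)
            i=np.where(v>120)[0];print(n,y,z,round(xs[i[-1]]*1000) if len(i) else None,end='; ')
    print()
    # handles: dark dip along x at y 0 for upper (z .103) and lower (guess z .04)
    for z in(.103,.035,.04,.045):
        p=proj(n,np.array([(x,.0,z) for x in xs])@R.T+o,c);print(z,mc(g,[p[:,1],p[:,0]],order=1)[::4].round().astype(int))
w=cv2.imread('pics/scene8.png')
c=cams.get_calibration('wrist');print(c['tvec'],c['rvec'])
E
```

```text
scene 0.124 0.138 -101; scene 0.124 0.132 -134; scene 0.124 0.125 -142; scene 0.124 0.115 -142; scene 0.124 0.105 -146; scene 0.124 0.095 -142; scene 0.124 0.085 -143; scene 0.124 0.075 -146; scene 0.124 0.065 -142; scene 0.124 0.055 -142; scene 0.124 0.045 -178; scene 0.124 0.035 -145; scene 0.124 0.025 -145; scene 0.124 0.015 -143; 
0.103 [247 246 247 248 232 133 126 110 232 243 236 188 124 133 132 134 135 135
 136 141 147 146 140 137 139]
0.035 [174 124 125 139 140 139 136 136 147 147 145 143 143 147 146 143 142 141
 137 129 135 146 148 145 146]
0.04 [209 162 127 131 140 140 139 136 141 147 146 145 142 144 147 144 143 140
 141 133 128 137 148 146 145]
0.045 [223 208 154 124 134 140 139 139 135 138 144 145 146 143 143 147 143 143
 142 139 130 130 141 147 145]
side 0.124 0.138 -101; side 0.124 0.132 -101; side 0.124 0.125 -136; side 0.124 0.115 -138; side 0.124 0.105 -138; side 0.124 0.095 -138; side 0.124 0.085 -139; side 0.124 0.075 -141; side 0.124 0.065 -140; side 0.124 0.055 -143; side 0.124 0.045 -142; side 0.124 0.035 -144; side 0.124 0.025 -143; side 0.124 0.015 -142; 
0.103 [237 231 229 226 214 176 137 128 154 187 187 154 128 126 128 130 131 134
 138 139 137 134 134 135 135]
0.035 [132 131 133 136 139 139 138 135 134 134 135 135 133 130 131 136 140 141
 142 143 143 142 140 138 136]
0.04 [133 132 131 132 135 138 140 138 135 134 134 135 135 133 130 131 137 141
 141 142 143 142 141 140 138]
0.045 [134 132 132 131 131 134 138 140 138 135 134 135 136 135 132 130 131 136
 140 141 142 143 142 141 140]
[-0.01511643 -0.4429225   0.13289141] [-2.11689753 -2.03897588 -0.27114144]
```

The top drawer's edge lines up with the shut lower drawer in both views (-142 mm at both heights in the scene view). The push also ended on a hard stop at 25 N, against about 1.5 N of sliding friction. The drawer is shut and the arm is clear.

```bash
python3 - <<'E'
from h import *
a=cv2.imread('pics/s1.png').astype(int);b=cv2.imread('pics/scene8.png').astype(int)
for n,(x0,y0,x1,y1) in dict(stake=(262,163,285,203),hammer=(325,380,455,480),brush=(173,185,215,222)).items():print(n,np.abs(a-b)[y0:y1,x0:x1].mean())
print(ctrl.state()['contact_force'])
print(ctrl.finish_job())
E
```

```text
stake 4.82536231884058
hammer 3.6915128205128207
brush 8.445731445731445
[ 0.39537987 -0.62353865 -0.49253491]
the job is handed in; nothing more can be done
None
```

The smallest whetstone was laid flat on the bench, picked up again from above, laid flat in the top drawer, and the drawer pushed shut to a hard stop; I never touched the stake, hammer or brush, and the job is handed in, with no verdict shown.

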